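# Sort stripped-down parts into trays by kind

### The job

Sort the four parts standing loose on the bench round the three shallow metal trays: put each one in the tray that already holds a part of its own kind (bearing with bearing, block with block, and both bolts, whatever their size, with the bolt). Set every part down on the tray's floor beside what is there, the bolts standing on their heads and the bearing and block flat as they lie now, and leave the three parts that are already in the trays standing where they are.

Things in the scene. Friction and masses are not known exactly. Their poses are not given: they have to be found in the camera images.
- loose_bearing: steel ball bearing lying flat, ring 52 mm in diameter with a 15 mm height. Origin: centre of the underside, z up. One of the four unsorted parts on the bench, beside or in front of the trays. (Of the fixed clutter, all within 0.6 m of the base axis is under 65 mm high; a heap of junk stands in the middle beyond x = 0.57 m.)
- loose_block: ground steel block with a hole in its top, 40 mm (its x) by 60 mm (its y) by 39 mm high, 0.5 to 0.9 kg. Origin: centre of the underside, z up. One of the four unsorted parts on the bench, beside or in front of the trays. 
- short_bolt: short thick hex bolt of plain steel standing upright on its head, 50 mm tall: head 24 x 27 mm and 10 mm high at the bottom, shank above it 15.4 mm in diameter. Origin: centre of the underside of the head, z up along the shank. One of the four unsorted parts on the bench, beside or in front of the trays. 
- long_bolt: long slim hex bolt of plain steel standing upright on its head, 67 mm tall: head 17 x 19 mm and 7 mm high at the bottom, shank above it 10.8 mm in diameter. Origin: centre of the underside of the head, z up along the shank. One of the four unsorted parts on the bench, beside or in front of the trays. 
- bearing_tray: The tray with a bearing in it: shallow open sheet-metal tray, fixed to the bench; inside 140 mm long (its x) by 116 mm wide (its y), walls 3 mm thick and 28 mm high over the bench, solid base whose top, the tray's floor, is 12 mm above the bench (so the walls stand 16 mm above the floor); identical to the other two trays. Origin: centre of the underside, x pointing away from the robot to within 12 degrees, z up. 
- block_tray: The tray with a steel block in it: shallow open sheet-metal tray, fixed to the bench; inside 140 mm long (its x) by 116 mm wide (its y), walls 3 mm thick and 28 mm high over the bench, solid base whose top, the tray's floor, is 12 mm above the bench (so the walls stand 16 mm above the floor); identical to the other two trays. Origin: centre of the underside, x pointing away from the robot to within 12 degrees, z up. 
- bolt_tray: The tray with a bolt in it: shallow open sheet-metal tray, fixed to the bench; inside 140 mm long (its x) by 116 mm wide (its y), walls 3 mm thick and 28 mm high over the bench, solid base whose top, the tray's floor, is 12 mm above the bench (so the walls stand 16 mm above the floor); identical to the other two trays. Origin: centre of the underside, x pointing away from the robot to within 12 degrees, z up. 
- bearing_sample: Bearing already in the bearing tray, loose, on its centre line, 40 mm from the tray's centre towards the far end (tray x = +0.040); the half nearer the robot is empty. steel ball bearing lying flat, ring 52 mm in diameter with a 15 mm height. Origin: centre of the underside, z up. 
- block_sample: Block already in the block tray, loose, its 40 mm side along the tray's length, on its centre line, 40 mm from the tray's centre towards the far end (tray x = +0.040); the half nearer the robot is empty. ground steel block with a hole in its top, 40 mm (its x) by 60 mm (its y) by 39 mm high, 0.5 to 0.9 kg. Origin: centre of the underside, z up. 
- bolt_sample: Bolt already in the bolt tray, loose, standing on its head, on its centre line, 40 mm from the tray's centre towards the far end (tray x = +0.040); the half nearer the robot is empty. Rusty hex bolt 58 mm tall: head 19 x 22 mm and 8 mm high, shank 12.2 mm in diameter. Origin: centre of the underside of the head, z up.
Not all that is in view belongs to the job. What is shaped like the loose_block but red is not meant.

How it is judged:
By the outcome, as a careful person would: the job done as asked, in the order asked, and still so for the second after the job is handed in, with the robot touching nothing.
It also fails if it takes over 122 s, if anything falls off the work surface, if the arm or the gripper's body presses on something with over 40 N, if the wrist force passes 120 N, or if a joint passes its speed limit or range.

### The arm

A 7-joint arm with a two-finger parallel gripper is mounted at the origin on a cart in front of the work surface, level with it; the furniture and walls round the work are solid. World frame = base frame: x ahead of the robot, y to its left, z up, the work surface at z = 0. Lengths are in mm, angles in rad, forces in N, time in s.
With the tool pointing down it reaches from about 400 to 900 mm from the base axis. Payload 5.6 kg.
Tool frame: the origin (TCP) lies midway between the tips of the shut fingers; the grasp point (between the pads) lies 19 mm behind it; z points along the fingers, y is the line along which they close (so a half turn about z gives the same grasp; the last joint's range is limited). The gripper opens to 92 mm and grips with 3 to 60 N. Pads are 20 mm wide; open, the fingers measure 128 mm over their backs; the gripper's body (75 mm by 189 mm) begins 69 mm behind the grasp point.
Start: joints at [-1.239, 0.468, -0.012, 1.603, 0.006, 1.071, -0.056], TCP at [237.997, 604.869, 214.592] pointing down, gripper open.
Joint ranges: [-2.53, 2.53], [-0.31, 2.02], [-1.57, 1.55], [0.28, 2.44], [-1.29, 4.43], [0.15, 1.84], [-2.92, 2.92]. Speed limits (rad/s): [2.57, 2.57, 3.14, 3.14, 3.14, 3.14, 3.14].

### API

Orientations are given as a rotation vector (axis times angle).
In Python, from cell import robot, grip, kin, viewer gives the robot as it stands. Calls block until the motion is done:
- robot.movep(position, orientation): joint-space move of the TCP to a pose.
- robot.servo_line(position, feed=150, rotation=None): straight line of the TCP; rotation=None keeps the orientation; feed is the mean speed in mm/s.
- robot.goto_joints(angles): joint-space move.
- grip(opening, newtons=None): opening from 0.0 (shut) to 1.0 (fully open); newtons is the grip in N (None keeps the last); returns when the fingers have stopped.
- robot.hold(seconds).
- kin.ik(position, orientation): joint angles nearest the present ones, or None.
- robot.observe(): the state.
- viewer.read_camera(name): name is "side" or "top" or "wrist"; returns the picture (400x640x3 uint8, red, green, blue); there is no depth.
- viewer.camera_info(name): a dict with "camera_matrix" (3x3 intrinsics, pixels), "R" (3x3) and "t" (3): a world point X has camera coordinates R X + t. Camera axes: x right, y down, z forward; pixel columns grow to the right and rows downward; lengths in mm; the calibration is good to about 2 mm. A picture is of the moment at which its call begins: read the wrist's pose just before it. camera_info takes no time and is no camera call; for the wrist camera it gives the pose at the moment of the call.
A pose or a line that the arm cannot do raises robot.IKError and nothing moves.
- robot.job_done(): hands the job in, once; it reports no verdict.
Trained networks look in the newest picture that a camera, given by its name, has taken for a name from the list of things; names that differ only in an ending like _2 or _b are one class to them, and where a whole thing is asked for, a point or a joint stands for the part that bears it (a point fixed in the world has none). Each returns a list of dicts, best first, with "confidence" (0 to 1); they miss things now and then, are a little off and sometimes report something else, mostly with a low value. They report only what shows in the picture. A call takes as long as a camera call. They do not tell look-alikes from the thing itself.
- viewer.silhouettes(name, camera): "mask" (400x640 bool, what is visible of it).
- viewer.pinpoint(name, camera): "at" ([x, y, z] in mm, in the coordinates of the camera as it stood for that picture, good to about 4 mm: a listed point, or the origin of a listed thing).
The state is a dict: "t": time; "joints": joint angles; "joint_velocities": joint speeds; "joint_torque": joint torques, N m; "tcp_pos": TCP position; "tcp_rot": TCP orientation; "contact_force": force on the tool from outside, world axes, zero at the start; "wrist_torque": the same for the moment, N m; "grip_width": opening from 0.0 (shut) to 1.0 (fully open).
Only numpy, scipy, OpenCV 4.12 (cv2) and the standard library are available. Lean on these libraries where they do the work, as an engineer would, in place of code of your own. Each camera call takes 0.05 s, during which the arm holds its last target. There are 200 camera calls.

## Working session

There is one attempt and no reset: what is moved stays moved. The work goes in short steps, each a Python script; the robot and the scene stay as the last script left them, time stands still between calls to the robot, and variables do not carry over. Pictures are saved under pics/ and viewed, on a budget of 14 in all, crops included, one or two more only if the job needs it, and the job is handed in when it is done.

```bash
mkdir -p pics; cat > h.py <<'E'
import numpy as np, cv2
from cell import robot, grip, kin, viewer
def snap(cam, fn=None):
    info=viewer.camera_info(cam); im=viewer.read_camera(cam)
    if fn: cv2.imwrite('pics/'+fn, im[:,:,::-1])
    return im, info
def world(p,info): return np.array(info['R']).T@(np.array(p)-np.array(info['t']))
def proj(X,info):
    c=np.array(info['R'])@np.array(X)+np.array(info['t']); u=np.array(info['camera_matrix'])@c; return u[:2]/u[2]
def ray(uv,info,z):
    d=np.linalg.inv(np.array(info['camera_matrix']))@np.array([uv[0],uv[1],1.]); R=np.array(info['R'])
    d=R.T@d; o=-R.T@np.array(info['t']); return o+d*(z-o[2])/d[2]
N=['loose_bearing','loose_block','short_bolt','long_bolt','bearing_tray','block_tray','bolt_tray','bearing_sample','block_sample','bolt_sample']
E
python3 - <<'E'
from h import *
s=robot.observe(); print(s['t'],s['tcp_rot'],s['grip_width'])
for cam in ['top','side']:
    im,info=snap(cam,cam+'0.png'); print(cam,np.round(world([0,0,0],info)))
    for n in N:
        for d in viewer.pinpoint(n,cam)[:4]:
            w=world(d['at'],info); print(n,round(d['confidence'],2),np.round(w),np.round(proj(w,info)))
E
```

```text
0.0 [-5.85382223e-01 -3.08637078e+00  2.74485105e-03] 0.9974910081167436
top [ 355.  -20. 1396.]
loose_bearing 0.59 [417. 193.   4.] [248. 245.]
loose_block 0.92 [ 349. -422.    6.] [453. 262.]
loose_block 0.88 [ 442. -200.   -1.] [378. 234.]
loose_block 0.78 [ 710. -243.   -3.] [388. 147.]
short_bolt 0.39 [ 411. -328.   -2.] [420. 243.]
long_bolt 0.62 [423. 356.   2.] [195. 245.]
bearing_tray 0.95 [569. 386.  -1.] [185. 197.]
bearing_tray 0.39 [ 623. -358.   13.] [427. 173.]
block_tray 0.59 [477. -17.   0.] [317. 223.]
bolt_tray 0.58 [ 585. -351.   -1.] [425. 186.]
bearing_sample 0.73 [ 620. -355.   12.] [426. 174.]
bearing_sample 0.52 [610. 394.  10.] [182. 183.]
block_sample 0.75 [515. -21.  13.] [318. 211.]
bolt_sample 0.36 [ 622. -354.   10.] [425. 173.]
side [ -130. -1112.   530.]
loose_bearing 0.62 [415. 189.  -2.] [268. 200.]
loose_block 0.68 [ 711. -240.    0.] [425. 231.]
loose_block 0.64 [ 448. -202.    2.] [339. 244.]
loose_block 0.27 [425. 360.   3.] [251. 183.]
short_bolt 0.5 [ 406. -333.    1.] [353. 270.]
long_bolt 0.49 [420. 359.  -3.] [250. 184.]
long_bolt 0.19 [516. -27.  16.] [328. 212.]
bearing_tray 0.93 [572. 382.  -2.] [286. 177.]
block_tray 0.94 [474. -19.  -1.] [314. 218.]
block_tray 0.69 [417. 192.  -1.] [268. 199.]
bolt_tray 0.45 [421. 358.   2.] [251. 183.]
bearing_sample 0.57 [606. 388.  11.] [294. 172.]
block_sample 0.68 [515. -26.  16.] [327. 212.]
```

View pics/top0.png

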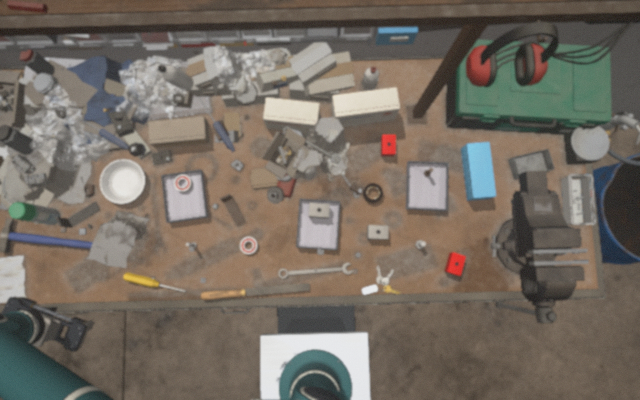

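View pics/side0.png

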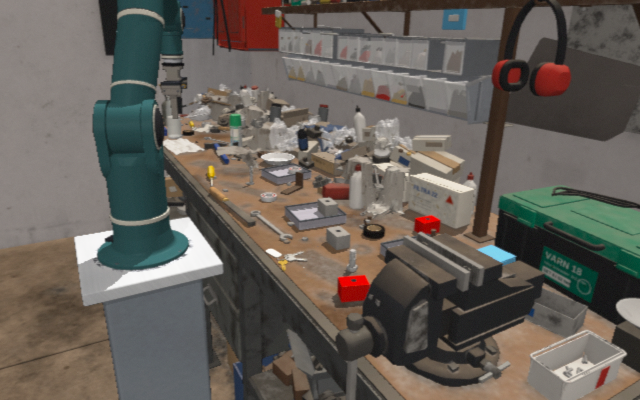

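Loose parts in the top view: bearing (248,245), long bolt (193,248) and short bolt (420,245). There are three block shapes: grey at (378,233), which fits the ground steel block, and red at (456,264) and (389,145), which are decoys. The trays are the bearing tray (185,197), block tray (319,225) and bolt tray (427,186). Next I'll hover over each with the wrist camera for close-ups.

```bash
cat >> h.py <<'E'
from scipy.spatial.transform import Rotation as Ro
def ori(phi):  # tool down, closing direction at angle phi (rad) in world
    c,s=np.cos(phi),np.sin(phi)
    y=np.array([c,s,0]); z=np.array([0,0,-1.]); return Ro.from_matrix(np.stack([np.cross(y,z),y,z],1)).as_rotvec()
def best(pos,phi):
    q0=np.array(robot.observe()['joints']); L=[]
    for k in (0,np.pi):
        q=kin.ik(list(pos),list(ori(phi+k)))
        if q is not None: L.append((abs(np.array(q)-q0).max()+2*(abs(q[6])>2.6),k))
    return ori(phi+min(L)[1]) if L else None
E
cat > look.py <<'E'
from h import *
import pickle
st=[('long_bolt',(422,357)),('bearing_tray',(569,385)),('loose_bearing',(416,191)),('block_tray',(475,-18)),('loose_block',(445,-201)),('short_bolt',(408,-330)),('bolt_tray',(580,-353))]
s=robot.observe(); info=viewer.camera_info('wrist')
Rt=Ro.from_rotvec(s['tcp_rot']).as_matrix(); Rc=np.array(info['R']); c=world([0,0,0],info)
off=Rt.T@(c-s['tcp_pos']); ax=Rt.T@Rc[2]; print('cam off',off.round(),'axis',ax.round(2)); print(np.round(info['camera_matrix']))
out=[];tiles=[]
for n,xy in st:
    phi=np.arctan2(xy[1],xy[0])+np.pi/2
    for k in (0,1):
        r=ori(phi) ; M=Ro.from_rotvec(r).as_matrix(); h=240
        v=M@ax; o=M@off; zc=h+o[2]; p=np.array([*xy,0.])-o-v*(zc-15)/(-v[2]); p[2]=h
        r=best(p,phi) 
        if r is None: continue
        M=Ro.from_rotvec(r).as_matrix(); v=M@ax;o=M@off; p=np.array([*xy,0.])-o-v*(h+o[2]-15)/(-v[2]); p[2]=h
        break
    try: robot.movep(list(p),list(r))
    except robot.IKError: print('IK',n,p); continue
    im,info=snap('wrist'); tiles.append(im); rec={'n':n,'info':info,'im':im,'sil':{},'pin':{}}
    names=[n]+([n.replace('tray','sample')] if 'tray' in n else [])
    for m in names:
        rec['sil'][m]=viewer.silhouettes(m,'wrist'); rec['pin'][m]=viewer.pinpoint(m,'wrist')
        for d in rec['pin'][m][:2]:
            w=world(d['at'],info); print(m,round(d['confidence'],2),w.round(1),proj(w,info).round())
    out.append(rec)
pickle.dump(out,open('look.pkl','wb'))
t=[cv2.resize(i,(400,250)) for i in tiles]
while len(t)<8:t.append(t[0]*0)
for k in (0,4):cv2.imwrite(f'pics/m{k}.png',np.vstack([np.hstack(t[k:k+2]),np.hstack(t[k+2:k+4])])[:,:,::-1])
print(robot.observe()['t'])
E
python3 look.py
```

```text
cam off [  68.    0. -171.] axis [-0.24 -0.    0.97]
[[284.   0. 321.]
 [  0. 284. 198.]
 [  0.   0.   1.]]
long_bolt 0.45 [4.181e+02 3.584e+02 1.000e-01] [319. 197.]
bearing_tray 0.75 [5.712e+02 3.785e+02 1.000e-01] [326. 197.]
bearing_sample 0.76 [608.9 386.8  11.5] [336. 174.]
loose_bearing 0.93 [413.7 193.3   1.7] [319. 198.]
block_tray 0.95 [469.5 -22.    1.1] [325. 200.]
block_sample 0.88 [512.8 -27.   13. ] [328. 172.]
loose_block 0.91 [ 344.2 -424.8   -0.6] [487. 197.]
loose_block 0.58 [ 445.1 -199.     3.4] [321. 197.]
short_bolt 0.52 [ 409.1 -327.3   -2.1] [320. 196.]
bolt_tray 0.82 [ 583.3 -352.     2.3] [319. 194.]
bolt_sample 0.77 [ 620.3 -358.    13.2] [309. 172.]
8.4417
```

View pics/m0.png

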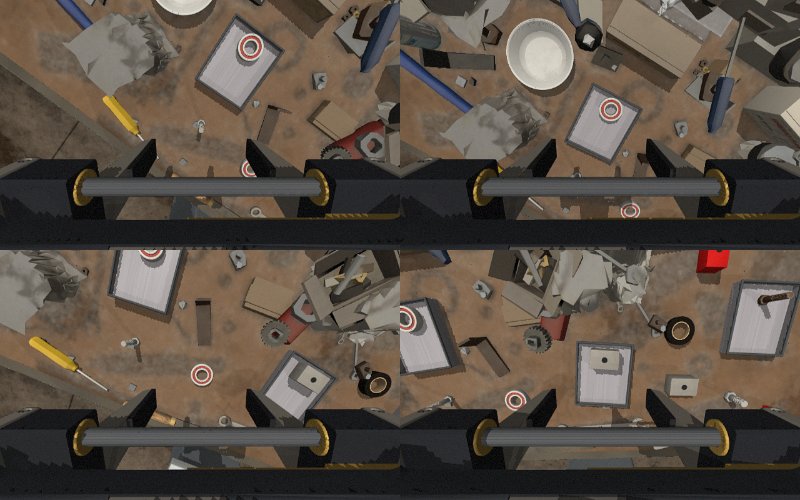

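View pics/m4.png

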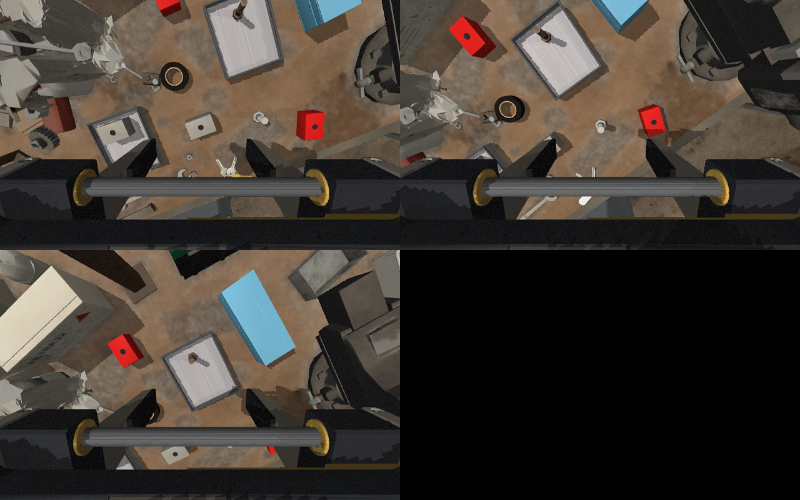

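The wrist views confirm it. The grey block at (202,127) in the lower montage's first tile and the red look-alikes at (311,125) and (168,5) are clearly different. Both bearings are red/white rings, and the bolts stand upright. The blue box beside the bolt tray means the fingers should close along that tray's length. Next I'll fit the models to the masks for poses.

```bash
cat >> h.py <<'E'
from scipy.optimize import minimize
def box(a,b,z0,z1): return [np.array([[x,y,z] for x in(-a/2,a/2) for y in(-b/2,b/2) for z in(z0,z1)])]
def cyl(d,z0,z1):
    t=np.linspace(0,2*np.pi,24,endpoint=False); return [np.array([[d/2*np.cos(u),d/2*np.sin(u),z] for u in t for z in(z0,z1)])]
MOD={'loose_bearing':cyl(52,0,15),'loose_block':box(40,60,0,39),'short_bolt':cyl(25.5,0,10)+cyl(15.4,10,50),'long_bolt':cyl(18,0,7)+cyl(10.8,7,67),
'tray':box(146,122,0,28),'bearing_sample':cyl(52,0,15),'block_sample':box(40,60,0,39),'bolt_sample':cyl(20.5,0,8)+cyl(12.2,8,58)}
def render(parts,p,z0,info,S=4):
    m=np.zeros((400*S,640*S),np.uint8); c,s=np.cos(p[2]),np.sin(p[2]); A=np.array([[c,-s,0],[s,c,0],[0,0,1]])
    for P in parts:
        X=P@A.T+[p[0],p[1],z0]; uv=np.array([proj(x,info) for x in X]); uv=((uv+.5)*S).astype(np.float32)
        cv2.fillConvexPoly(m,cv2.convexHull(uv).astype(np.int32),1)
    return m>0
def fit(name,mask,p0,z0,info,S=4):
    M=cv2.resize(mask.astype(np.uint8),(640*S,400*S),interpolation=cv2.INTER_NEAREST)>0
    parts=MOD['tray' if 'tray' in name else name]
    f=lambda p:1-(lambda r:(r&M).sum()/max((r|M).sum(),1))(render(parts,p,z0,info,S))
    sy=np.array([[0,0,0],[8,0,0],[0,8,0],[0,0,.2]])
    r=minimize(f,p0,method='Nelder-Mead',options=dict(initial_simplex=np.array(p0)+sy,xatol=.1,fatol=1e-4,maxiter=120)); return r.x,1-r.fun
E
cat > fitall.py <<'E'
from h import *
import pickle
for rec in pickle.load(open('look.pkl','rb')):
    info=rec['info']
    for m in rec['sil']:
        pins=rec['pin'][m]; 
        w=min((world(d['at'],info) for d in pins),key=lambda w:abs(w[0]-360)*(m=='nope')+np.hypot(*(proj(w,info)-[320,190])))
        uv=proj(w+[0,0,10],info)
        S=[d for d in rec['sil'][m] if d['mask'].any()]
        if not S: print(m,'no mask'); continue
        d=min(S,key=lambda d:np.hypot(*(np.argwhere(d['mask']).mean(0)[::-1]-uv)))
        M=d['mask']
        if 'tray' in m:
            c=cv2.convexHull(np.argwhere(M)[:,::-1].astype(np.int32)); M=cv2.fillConvexPoly(np.zeros(M.shape,np.uint8),c,1)>0
        best_=max((fit(m,M,[w[0],w[1],y],12 if 'sample' in m else 0,info,4) for y in ([-.1,.1] if 'tray' in m else [0,.5,1,-.5] if m=='loose_block' else [0])),key=lambda r:r[1])
        print(m,'conf',round(d['confidence'],2),'area',M.sum(),'pin',w.round(1),'fit',best_[0][:2].round(1),np.degrees(best_[0][2]).round(1),'iou',round(best_[1],3))
E
python3 fitall.py
```

```text
long_bolt conf 0.73 area 224 pin [4.181e+02 3.584e+02 1.000e-01] fit [422.2 357.5] 3.5 iou 0.892
bearing_tray conf 0.83 area 9435 pin [5.712e+02 3.785e+02 1.000e-01] fit [570.  382.5] 7.1 iou 0.959
bearing_sample no mask
loose_bearing conf 0.96 area 926 pin [413.7 193.3   1.7] fit [416.2 188.9] 1.8 iou 0.791
block_tray conf 0.89 area 9300 pin [469.5 -22.    1.1] fit [473.2 -20.9] -5.2 iou 0.973
block_sample conf 0.64 area 1567 pin [512.8 -27.   13. ] fit [513.4 -25.2] -5.0 iou 0.966
loose_block conf 0.87 area 1502 pin [ 445.1 -199.     3.4] fit [ 445.  -198.7] -3.0 iou 0.97
short_bolt conf 0.73 area 298 pin [ 409.1 -327.3   -2.1] fit [ 405.6 -327. ] 6.5 iou 0.928
bolt_tray conf 0.88 area 9507 pin [ 583.3 -352.     2.3] fit [ 582.8 -356. ] -4.1 iou 0.956
bolt_sample conf 0.59 area 236 pin [ 620.3 -358.    13.2] fit [ 622.6 -358.4] 7.7 iou 0.92
```

```bash
cat >> h.py <<'E'
def tray(c,yaw,xy):
    a=np.radians(yaw); return np.array(c)+[np.cos(a)*xy[0]-np.sin(a)*xy[1],np.sin(a)*xy[0]+np.cos(a)*xy[1]]
def pick(xy,phi,z,N,opening=1.0,up=150,r=None):
    p=[xy[0],xy[1],up]; r=best(p,phi) if r is None else r
    grip(opening); robot.movep(p,list(r)); robot.servo_line([xy[0],xy[1],z+25],feed=250); robot.servo_line([xy[0],xy[1],z],feed=80)
    grip(0.0,N); w=robot.observe()['grip_width']; robot.servo_line([xy[0],xy[1],up],feed=220)
    s=robot.observe(); print('picked, opening mm',round(w*92,1),round(s['grip_width']*92,1),'t',round(s['t'],1),s['contact_force'].round(1) if hasattr(s['contact_force'],'round') else s['contact_force'])
def place(xy,phi,z,opening,up=150,r=None):
    p=[xy[0],xy[1],up]; r=best(p,phi) if r is None else r
    robot.movep(p,list(r)); robot.servo_line([xy[0],xy[1],z+20],feed=220); robot.servo_line([xy[0],xy[1],z+3],feed=50); robot.hold(.2)
    f0=robot.observe()['contact_force'][2]; h=z+3
    while h>z-2:
        h-=.5; robot.servo_line([xy[0],xy[1],h],feed=15); f=robot.observe()['contact_force'][2]
        if f-f0>3: break
    grip(opening); robot.hold(.15); robot.servo_line([xy[0],xy[1],z+30],feed=60); robot.servo_line([xy[0],xy[1],up],feed=250)
    s=robot.observe(); print('placed h-z',h-z,'df',round(f-f0,1),'t',round(s['t'],1))
BT=((582.8,-355.5),-4.5); KT=((473.2,-21),-5); RT=((570,382),7)
E
python3 - <<'E'
from h import *
r=np.radians
for nm,t,xy in (('s',BT,(-30,30)),('l',BT,(-30,-14)),('k',KT,(-33,0)),('b',RT,(-34,0))):
    p=tray(*t,xy)
    for ph in (t[1],t[1]+180,t[1]+90,t[1]-90):
        for z in (16,150):
            q=kin.ik([*p,z],list(ori(r(ph)))); print(nm,p.round(),ph,z,None if q is None else np.round(q,2))
for ph in (0,180): print(np.round(kin.ik([405.6,-327,20],list(ori(r(ph)))),2))
E
```

```text
s [ 555. -323.] -4.5 16 [ 0.24  0.72  0.33  1.75 -0.33  0.73  0.66]
s [ 555. -323.] -4.5 150 [ 0.17  0.54  0.42  1.7  -0.26  0.96  0.61]
s [ 555. -323.] 175.5 16 [-0.16  0.93  0.95  1.78 -0.92  0.95 -2.03]
s [ 555. -323.] 175.5 150 [-0.25  0.79  1.12  1.73 -0.77  1.14 -2.12]
s [ 555. -323.] 85.5 16 [ 1.25  1.25 -1.34  1.68  1.27  1.32  1.14]
s [ 555. -323.] 85.5 150 [ 1.26  0.99 -1.33  1.62  0.99  1.34  1.27]
s [ 555. -323.] -94.5 16 [ 0.01  0.8   0.66  1.77 -0.65  0.81 -0.65]
s [ 555. -323.] -94.5 150 [-0.08  0.63  0.79  1.72 -0.51  1.02 -0.75]
l [ 552. -367.] -4.5 16 [ 0.3   0.74  0.33  1.7  -0.33  0.75  0.72]
l [ 552. -367.] -4.5 150 [ 0.24  0.58  0.42  1.65 -0.27  0.98  0.67]
l [ 552. -367.] 175.5 16 [-0.08  0.95  0.94  1.73 -0.92  0.97 -1.99]
l [ 552. -367.] 175.5 150 [-0.16  0.81  1.1   1.67 -0.78  1.16 -2.07]
l [ 552. -367.] 85.5 16 [ 1.29  1.27 -1.34  1.63  1.28  1.33  1.23]
l [ 552. -367.] 85.5 150 [ 1.29  1.02 -1.33  1.57  1.01  1.37  1.34]
l [ 552. -367.] -94.5 16 [ 0.08  0.82  0.66  1.72 -0.65  0.84 -0.61]
l [ 552. -367.] -94.5 150 [ 0.01  0.66  0.78  1.66 -0.52  1.04 -0.
[... 429 characters left out ...]
.68  2.26 -0.69  0.54 -1.04]
k [440. -18.] -95 150 [-0.86  0.28  0.96  2.2  -0.32  0.81 -1.35]
b [536. 378.] 7 16 [-0.92  0.74  0.36  1.72 -0.35  0.75 -0.26]
b [536. 378.] 7 150 [-0.97  0.57  0.43  1.66 -0.28  0.97 -0.32]
b [536. 378.] 187 16 [-1.44  1.24  1.33  1.75 -1.28  1.28 -2.79]
b [536. 378.] 187 150 [ 0.1   1.01 -1.33  1.59  1.    1.36  1.91]
b [536. 378.] 97 16 [-0.2   0.84 -0.68  1.67  0.66  0.87  0.54]
b [536. 378.] 97 150 [-0.08  0.74 -0.89  1.6   0.62  1.11  0.57]
b [536. 378.] -83 16 [-1.11  0.81  0.64  1.73 -0.63  0.82 -1.61]
b [536. 378.] -83 150 [-1.19  0.64  0.76  1.68 -0.5   1.03 -1.71]
[ 0.35  0.56  0.33  2.06 -0.32  0.57  0.91]
[-0.07  0.74  0.9   2.08 -0.87  0.76 -1.75]
```

```bash
python3 - <<'E'
from h import *
r=np.radians
pick((405.6,-327),0,21,30,r=ori(0),opening=.7)
p=tray(*BT,(-30,30)); place(p,0,34,.45,r=ori(r(-4.5)))
pick((445,-198.7),r(87),17,60,opening=.95)
print(robot.observe()['joints'])
p=tray(*KT,(-33,0)); place(p,r(85),29.5,.74)
snap('wrist','w1.png');snap('top','top1.png')
E
```

```text
picked, opening mm 14.3 14.6 t 13.3 [ 0.1  0.1 -1.3]
placed h-z -1.5 df 4.3 t 19.4
picked, opening mm 59.4 59.8 t 23.7 [-0.1  0.1 -6.1]
[ 0.26389056  0.28001938  0.10149008  2.05957626 -0.03867499  0.80645471
  1.90676265]
placed h-z -0.5 df 6.0 t 29.1
```

View pics/w1.png

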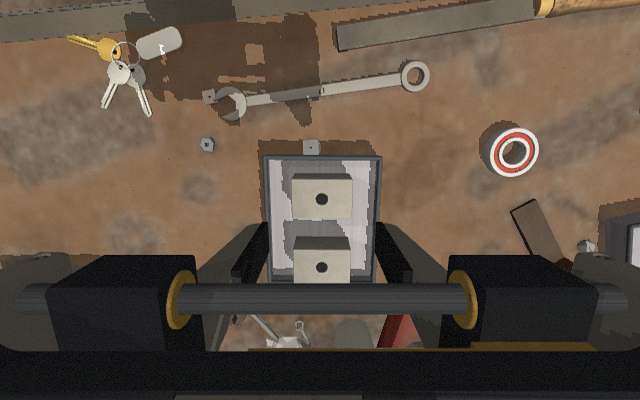

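The view shows the new block at (321,195) flat and parallel to the sample at (321,255), with clear gaps to the walls. I'll do the bearing and the long bolt next.

```bash
python3 - <<'E'
from h import *
r=np.radians
pick((415.5,191),r(97),2,40,opening=1.0)
p=tray(*RT,(-34,0)); place(p,r(97),14.5,.71)
snap('wrist','w2.png')
q=kin.ik([422.2,357.5,41],list(ori(0)));print(np.round(q,2))
pick((422.2,357.5),0,41,30,opening=.7,r=ori(0))
snap('wrist','w3.png')
E
python3 -c "
import cv2,numpy as np
a=[cv2.resize(cv2.imread(f'pics/w{i}.png'),(480,300)) for i in (2,3)];cv2.imwrite('pics/w23.png',np.vstack(a))"
```

```text
picked, opening mm 50.7 51.0 t 33.2 [-0.3  1.  -1.5]
placed h-z -1.0 df 6.1 t 39.3
[-0.89  0.55  0.16  1.97 -0.14  0.64 -0.64]
picked, opening mm 10.1 9.6 t 43.5 [ 0.5  0.4 -0.7]
```

View pics/w23.png

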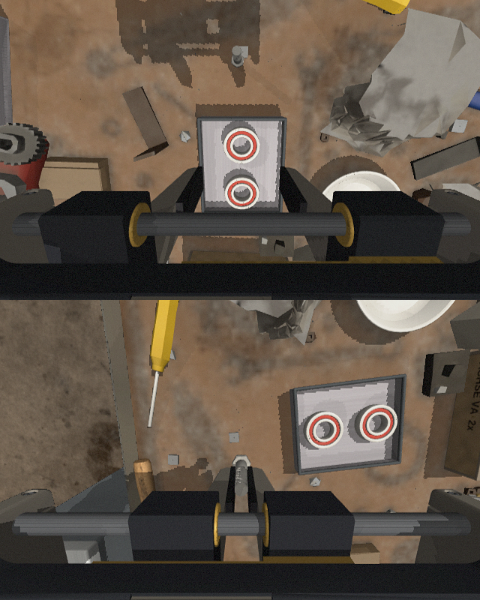

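Top: both bearings lie flat in the bearing tray, at (241,145) and (241,192). Bottom: the long bolt hangs in the fingers at (240,470). I'll carry it over, via a point clear of the junk heap, and check the short bolt first.

```bash
python3 - <<'E'
from h import *
r=np.radians; o=list(ori(r(-4.5)))
robot.movep([430,0,200],o)
p=tray(*BT,(-30,-14)); robot.movep([p[0],p[1]-0,170],o)
im,info=snap('wrist','w4.png'); print(robot.observe()['grip_width']*92)
for n,z in (('short_bolt',12),('bolt_sample',12),('bolt_tray',0)):
    for d in viewer.pinpoint(n,'wrist')[:3]: print(n,round(d['confidence'],2),world(d['at'],info).round(1))
E
```

```text
9.813261246607064
short_bolt 0.87 [ 557.3 -326.7   12. ]
bolt_sample 0.63 [ 623.  -355.8   12. ]
bolt_tray 0.89 [ 581.8 -354.7    3.3]
bolt_tray 0.61 [ 557.  -322.8   12.5]
```

View pics/w4.png

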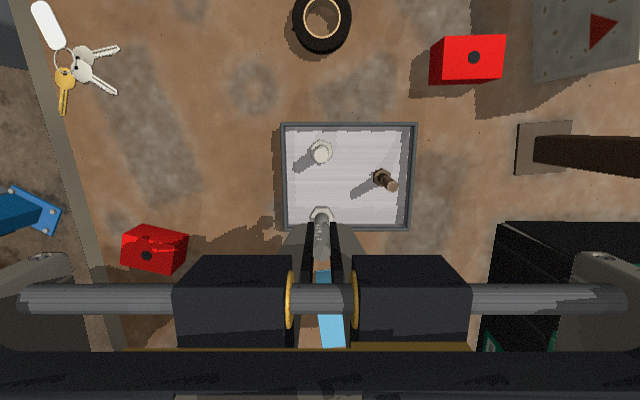

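The short bolt stands at (320,152) and the sample at (384,180), both upright. The spot for the long bolt is free, so I'll place it and then check all three trays.

```bash
python3 - <<'E'
from h import *
r=np.radians
place(tray(*BT,(-30,-14)),0,54,.4,up=170,r=ori(r(-4.5)))
robot.movep([480,-230,260],list(ori(r(-4.5))))
T=[]
def chk(L,crop=None):
    im,info=snap('wrist'); T.append(im)
    for n in L:
        for d in viewer.pinpoint(n,'wrist')[:2]: print(n,round(d['confidence'],2),world(d['at'],info).round(1))
# view each tray from the robot side with camera beyond (phi=az+90)
for xy,L in (((585,-354),['long_bolt','short_bolt','bolt_sample']),((475,-20),['loose_block']),((570,382),['loose_bearing'])):
    a=np.arctan2(xy[1],xy[0]); k=min((0,np.pi),key=lambda k:abs(kin.ik([*(np.array(xy)*.85),260],list(ori(a+np.pi/2+k)))[6]))
    R_=ori(a+np.pi/2+k); x=Ro.from_rotvec(R_).as_matrix()[:2,0]
    robot.movep([*(np.array(xy)+x*40-0*x),260],list(R_)); 
    chk(L)
t=[cv2.resize(i,(400,250)) for i in T]+[cv2.resize(snap('top')[0],(400,250))]
cv2.imwrite('pics/fin.png',np.vstack([np.hstack(t[:2]),np.hstack(t[2:])])[:,:,::-1]); print(robot.observe()['t'])
E
```

```text
placed h-z -1.5 df 5.5 t 52.2
long_bolt 0.76 [ 550.4 -367.3   14.7]
short_bolt 0.6 [ 557.7 -324.7    9.6]
bolt_sample 0.62 [ 623.6 -356.7   12.3]
loose_block 0.82 [443.6 -19.5  13.5]
loose_block 0.68 [ 3.448e+02 -4.243e+02 -2.000e-01]
loose_bearing 0.6 [534.7 379.8  13.2]
58.3167
```

View pics/fin.png

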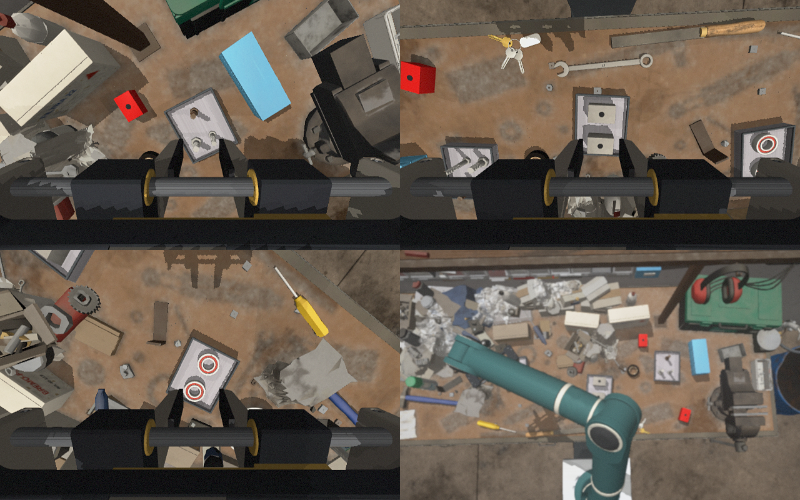

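The three bolts stand at (195,112), (193,138) and (213,135) in the first tile. The blocks are at (600,113) and (600,145), and the bearings at (207,364) and (194,390). Everything is in its tray, the arm is clear of all of it, and 58 s have been used.

```bash
python3 -c "
from h import *
robot.hold(.3); print(robot.observe()['contact_force']); robot.job_done()"
```

```text
[-0.00908686 -0.79198093  0.11972098]
the job is handed in; nothing more can be done
```

All four loose parts are in their matching trays, and I handed the job in at about 59 s of the 122 s allowed. The grey block was taken and both red look-alikes were left alone.

- **Bolts:** the last wrist view shows the short bolt, the long bolt and the sample all standing on their heads. The two new ones are about 42 mm apart.
- **Block and bearing:** both lie flat in the near half of their trays, clear of the walls and of the part already there.
- **Positions:** the networks put each placed part within about 4 mm of its target. The bolt sample still read within about 4 mm of its first position. The block and bearing samples I checked only by eye in the pictures.
- **Contact:** the force on the tool read below 1 N just before I handed in, with the arm clear of everything.

The one disagreement was before the bearing grasp. Estimates of its position differed by about 4 mm, so I used the middle, and it was gripped and placed without trouble. No check failed.

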